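# Screw the grain mill's burr ring home with the pin spanner

## Task

Take the pin spanner from its wooden rest, set both of its pins into the two holes of the steel ring on top of the grain mill, and screw the ring clockwise (seen from above) with it until the ring is fully home against its stop. Press and turn gently, never with more than about 50 N on the spanner's pins. Then stand the spanner back in the slot of its rest, let go, and leave the other things on the counter where they are.

Things in the scene. Friction and masses are not known exactly. Their poses are not given: they have to be found in the camera images.
- mill: Grain mill with its hopper off, fixed: a white box 135 mm square on a 150 mm square wooden foot, top at 106 mm. In the middle of the top a dark steel collar (outer diameter 92 mm, rim at 120 mm) surrounds the steel ring, 76 mm in diameter and 9 mm thick, with a 19 mm bore (brass nut inside) and two 8 mm through holes, each 20 mm from the axis. Origin: on the counter under the ring's axis; z up.
- ring_face (a point): Point on the ring's axis at its upper face. Turned clockwise from above the ring sinks 5 mm per radian, and this point with it, from at most 127.5 mm above the counter to 121 mm at a hard stop (fully home), felt as a sudden rise of the turning moment. This point does not turn: its axes stay those of the mill and do not tell where the holes are.
- ring_axis (a point): Fixed point of the mill on the ring's axis, at the collar's rim height (120 mm), axes as the mill's. At the start the line through the ring's holes stands anywhere from 0.60 to 1.30 rad anticlockwise (from above) of the x axis, either way round, and 0.6 to 1.3 rad of turning short of the stop. The ring turns stiffly (0.1 to 0.25 N m), stays put, and pins rubbing lightly on its face do not drag it.
- spanner: Pin spanner, about 0.2 kg, standing pins down. A steel cross bar 70 x 26 x 8 mm (x, y, z) has two pins under it at x = +20 and -20 mm: 6 mm in diameter, 8 mm long, the last 2 mm tapering to 3 mm. Origin: centre of the bar's underside, z up; with the pins fully in, it lies on the ring's face. It works equally well turned by half a turn.
- spanner_grip (a point): Middle of the spanner's upright wooden grip, 36 mm above the spanner's origin: the grip is 60 mm long (x), 16 mm thick (y) and 36 mm high (18 to 54 mm above the origin), on a short 30 x 14 mm stem. Take it from above, fingers closing along y.
- pin_a (a point): Tip of the spanner's pin at x = +20 mm, 8 mm below its origin. A turning moment of 0.5 N m on the spanner puts up to about 50 N in all on the two pins.
- pin_b (a point): Tip of the spanner's pin at x = -20 mm, 8 mm below its origin.
- stand: The spanner's rest, fixed: a wooden block 110 x 64 x 30 mm (x, y, z) with a slot in its top, 54 mm long (x), 20 mm wide (y), 22 mm deep. The spanner's pins hang in the slot and its bar lies on the block's top, 30 mm above the counter, with its x axis along the block's, either way round. Origin: centre of the underside.
- succulent: White plant pot 56 mm across, 50 mm high, with a succulent, loose; leave it alone. Origin under its centre.
- round_pot: Black round plant pot 72 mm across, 50 mm high, loose; leave it alone. Origin under its centre.
- bowl: White bowl 100 mm across, 40 mm high, loose; leave it alone. Origin under its centre.
- jar_lid: Wooden jar lid 94 mm across, 20 mm high, lying on the counter, loose; leave it alone. Origin under its centre.
- hopper: The mill's wooden hopper, a funnel 156 mm across and 120 mm high, standing loose on its narrow end; leave it alone. Origin under its centre.
Mind the look-alikes: they are no part of the job. What is meant by the spanner is not pink, and is the larger of those in its own colour. Of the things that look like the stand, the larger one is meant.

How it is judged:
By the outcome, as a careful person would: the job done as asked, in the order asked, and still so for the second after the job is handed in, with the robot touching nothing.
It also fails if it takes over 72 s, if anything falls off the work surface, if the arm or the gripper's body presses on something with over 40 N, if the wrist force passes 120 N, or if a joint passes its speed limit or range.

## Robot

A 6-joint arm with a two-finger parallel gripper is mounted at the origin on the work surface. World frame = base frame: x ahead of the robot, y to its left, z up, the work surface at z = 0. Lengths are in m, angles in rad, forces in N, time in s.
With the tool pointing down it reaches from about 0.3 to 0.875 m from the base axis. Payload 4.2 kg.
Tool frame: the origin (TCP) lies on the centre line of the jaws, within the pads' length; the fingertips stand 22 mm ahead of it and the grasp point (between the pads) lies 3 mm ahead of it; z points along the fingers, y is the line along which they close (so a half turn about z gives the same grasp; the last joint's range is limited). The gripper opens to 85 mm and grips with 20 to 120 N. Pads are 22 mm wide; open, the fingers measure 114 mm over their backs; the gripper's body (76 mm by 85 mm) begins 54 mm behind the grasp point. The pads swing forward as they close: fully open they stand 13 mm farther back than shut.
Start: joints at [1.304, 0.32, 1.565, -0, 1.257, -0.02], TCP at [0.14, 0.558, 0.253] pointing down, gripper open.
Joint ranges: [-3.11, 3.11], [-0.84, 2.01], [0.21, 2.61], [-1.34, 4.49], [0.05, 2.63], [-2.56, 2.56]. Speed limits (rad/s): [2.57, 2.57, 3.14, 3.14, 3.14, 3.14].

## Interface

Orientations are given as a rotation vector (axis times angle).
In Python, from cell import manip gives the robot as it stands. The module is installed in compiled form; this text tells all that it offers.
- The arm moves only by the tool jog_arm, never from a script. Its arguments are lists of equal length, an entry for each row: "linear": the shift along the tool's x, y, z in mm, a list of three; "roll": the turn about the tool's z in degrees. In form: {"linear": [[dx, dy, dz], ...], "roll": [roll, ...]}. A call has 1 to 10 rows; each row is the pose to reach, as a shift and turn from the pose commanded when the call began, along the tool's axes at that moment; what a row does not reach only later rows make up. A row lasts 1/12 s, in which the tool goes at most 41.7 mm and 7.16 degrees, less where a joint would pass 70% of its speed; a pose out of reach is approached as far as the arm can. A call with a gripper value outside its range is refused whole. "jaw" is the finger opening in mm, from 0 to 85.4, set as the call begins (left out, the last holds). The fingers move at their own pace and stop on an object; "grip_force" is the grip in N (left out, the last holds). Time passes only in rows, so rows that repeat a pose let the fingers close. It gives the time, the measured TCP pose, the force, the opening and the grip force at its end, in the units of the state.
- manip.get_obs(): the state, without advancing time (a new reading comes with each control period).
- manip.read_camera(name): name is "scene" or "top" or "wrist"; returns a dict with "color" (420x560x3 uint8, red, green, blue), "fx", "fy", "cx", "cy" (pixels), "rvec" (rotation vector, rad) and "tvec" (3), from world to camera coordinates, as OpenCV has them. Camera axes: x right, y down, z forward; pixel columns grow to the right and rows downward; lengths in m; the calibration is good to about 2 mm. A picture is of the moment at which its call begins. There is no depth.
- manip.job_done(): hands the job in; it is judged then, once.
Trained networks look in a picture, given as the dict that the camera call returned (one of the last four; its "shot" number tells which), for a name from the list of things; names that differ only in an ending like _2 or _b are one class to them, and where a whole thing is asked for, a point or a joint stands for the part that bears it (a point fixed in the world has none). Each returns a list of dicts, best first, with "p" (0 to 1); they miss things now and then, are a little off and sometimes report something else, mostly with a low value. They report only what shows in the picture. A call takes as long as a camera call. They do not tell look-alikes from the thing itself.
- manip.spot_in(picture, name): "rect" ([left, top, right, bottom] in pixels, round what is visible of it).
- manip.landmark_of(picture, name): "location" ([row, column] in pixels: a listed point, or the origin of a listed thing).
The state is a dict: "t": time; "q": joint angles; "joint_velocities": joint speeds; "effort": joint torques, N m; "position": TCP position; "orientation": TCP orientation; "wrist_force": force on the tool from outside, world axes, zero at the start; "ft_torque": the same for the moment, N m; "finger_gap": finger opening in m; "gripper_force": force on a finger pad.
Only numpy, scipy, OpenCV 4.12 (cv2) and the standard library are available. Lean on these libraries where they do the work, as an engineer would, in place of code of your own. Each camera call takes 0.05 s, during which the arm holds its last target. There are 200 camera calls.

## Working session

There is one attempt and no reset: what is moved stays moved. The work goes in short steps, Python scripts to look and compute and a tool call to move; the robot and the scene stay as the last step left them, time stands still between calls to the robot, and variables do not carry over. Pictures are saved under pics/ and viewed, at most 10 in all, crops included, and the job is handed in when it is done.

Besides the shell and the picture viewer there is one more tool, called after "Request:" as name(argument=value, ...) on one line, values as JSON. jog_arm: Moves the arm, as the interface text tells. Its arguments: {"type":"object","properties":{"linear":{"type":"array"},"roll":{"type":"array"},"jaw":{"type":"number"},"grip_force":{"type":"number"}},"required":["linear","roll"]}

```bash
mkdir -p pics
cat > h.py <<'E'
import numpy as np, cv2
from cell import manip
def P(c):
    R=cv2.Rodrigues(np.array(c["rvec"],float))[0]; return R,np.array(c["tvec"],float)
def ray(c,row,col):
    R,t=P(c); d=R.T@np.array([(col-c["cx"])/c["fx"],(row-c["cy"])/c["fy"],1.]); return -R.T@t,d/np.linalg.norm(d)
def atz(c,row,col,z):
    o,d=ray(c,row,col); return o+d*(z-o[2])/d[2]
def tri(obs):
    A=np.zeros((3,3));b=np.zeros(3);L=[ray(*o) for o in obs]
    for o,d in L:
        M=np.eye(3)-np.outer(d,d);A+=M;b+=M@o
    x=np.linalg.solve(A,b); return x,[1e3*np.linalg.norm((np.eye(3)-np.outer(d,d))@(x-o)) for o,d in L]
def pix(c,X):
    R,t=P(c); p=R@np.array(X)+t; return c["fy"]*p[1]/p[2]+c["cy"],c["fx"]*p[0]/p[2]+c["cx"]
def save(c,n): cv2.imwrite("pics/"+n,c["color"][:,:,::-1])
E
python3 - <<'E'
from h import *
np.set_printoptions(precision=4,suppress=True)
cs={}
for n in("scene","top","wrist"):
    c=manip.read_camera(n);cs[n]=c
    for k in("spanner","spanner_grip","pin_a","stand","mill","ring_face","ring_axis"):
        try:r=manip.landmark_of(c,k)
        except Exception as e: print(k,e);continue
        print(n,k,[(np.round(x["location"],1).tolist(),round(x["p"],2)) for x in r[:5]])
cv2.imwrite("pics/a.png",np.hstack([cs["scene"]["color"],cs["top"]["color"]])[:,:,::-1])
save(cs["scene"],"s.png");save(cs["top"],"t.png");save(cs["wrist"],"w.png")
import pickle;pickle.dump(cs,open("cs.pkl","wb"))
o=manip.get_obs();print(o["position"],o["orientation"],o["t"])
E
```

```text
scene spanner [([188.4, 333.8], 0.97), ([215.8, 370.4], 0.73), ([217.4, 325.0], 0.59)]
scene spanner_grip [([205.5, 332.2], 0.78), ([209.8, 147.1], 0.75), ([193.5, 345.4], 0.63), ([221.8, 372.2], 0.54)]
scene pin_a [([215.3, 329.0], 0.82), ([189.7, 328.4], 0.8), ([213.8, 375.1], 0.78), ([181.0, 337.8], 0.76), ([227.9, 325.5], 0.62)]
scene stand [([227.9, 328.4], 0.95), ([222.3, 276.9], 0.64)]
scene mill [([208.0, 145.8], 0.66)]
scene ring_face [([164.3, 134.4], 0.83)]
scene ring_axis [([168.1, 132.3], 0.8)]
top spanner [([292.7, 247.1], 0.72), ([263.9, 213.4], 0.64), ([243.0, 248.0], 0.52)]
top spanner_grip [([284.9, 242.2], 0.67), ([241.3, 249.5], 0.51), ([251.1, 214.8], 0.49), ([156.6, 391.8], 0.33)]
top pin_a [([246.3, 251.6], 0.74), ([297.6, 247.9], 0.71), ([233.0, 413.2], 0.66), ([231.0, 250.2], 0.64), ([282.7, 254.8], 0.62)]
top stand [([237.4, 293.0], 0.91), ([242.5, 254.1], 0.74), ([248.7, 251.3], 0.45)]
top mill [([233.9, 400.4], 0.72)]
top ring_face [([233.0, 415.7], 0.89), ([240.2, 247.2], 0.59)]
top ring_axis [([234.2, 414.0], 0.82)]
wrist spanner []
wrist spanner_grip []
wrist pin_a []
wrist stand []
wrist mill []
wrist ring_face []
wrist ring_axis []
[0.1405 0.5576 0.2533] [-0.3867 -3.1177 -0.0001] 1.2
```

View pics/s.png

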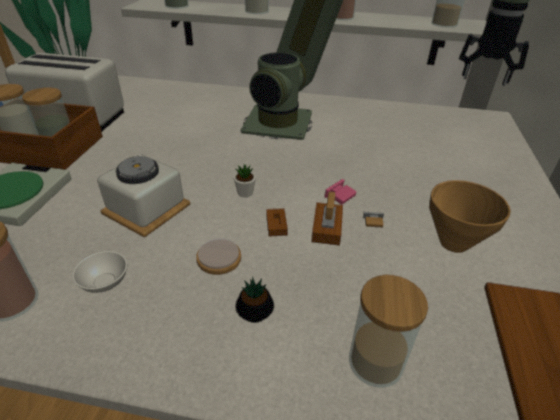

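View pics/t.png

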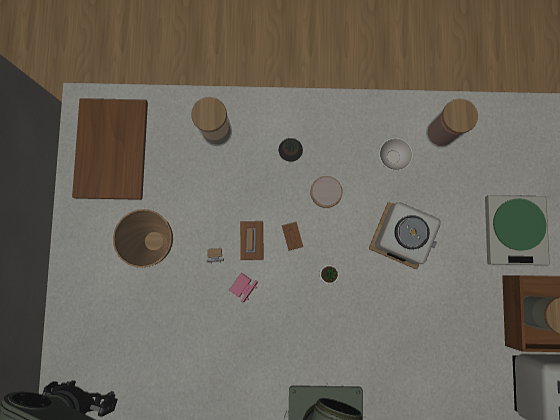

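The scene picture shows the white mill at (135,185), with its ring at about (165,134). The larger rest, with a spanner standing in it, is at (330,222). The smaller rest is at (277,222).

Spanner candidates, as (column, row) in the top view:
- **Standing in the larger rest:** (250,241)
- **Pink, lying down:** (243,287)
- **Small steel and wood, lying down:** (215,254)

Rest candidates are the large one at (252,241) and the small one at (292,236). I choose the spanner in the larger rest, because it isn't pink and is the larger of its colour.

Run:
```python
from h import *
import pickle;np.set_printoptions(precision=4,suppress=True)
cs=pickle.load(open("cs.pkl","rb"));s,t=cs["scene"],cs["top"]
print("grip",tri([(s,205.5,332.2),(t,241.3,249.5)]))
print("stand",tri([(s,227.9,328.4),(t,242.5,254.1)]))
print("ringface",tri([(s,164.3,134.4),(t,233,415.7)]), atz(t,233,413,.125))
print("spanner", tri([(s,217.4,325),(t,243,248)]))
a=t["color"][205:275,215:285];b=s["color"][175:255,290:390];d=t["color"][195:275,365:455]
f=lambda x:cv2.resize(x,(390,390),interpolation=cv2.INTER_CUBIC)
cv2.imwrite("pics/crop1.png",np.hstack([f(a),f(d)])[:,:,::-1])
# stand outline in top image
hsv=cv2.cvtColor(a,cv2.COLOR_RGB2HSV);m=((hsv[...,1]>100)).astype(np.uint8)
n,l,st,ce=cv2.connectedComponentsWithStats(m)
i=1+np.argmax(st[1:,4]);pts=np.argwhere(l==i)[:,::-1].astype(np.float32)+[215,205]
h=cv2.convexHull(pts.astype(np.float32));r=cv2.minAreaRect(h);bx=cv2.boxPoints(r)
print(r);W=np.array([atz(t,y,x,.03) for x,y in bx]);print(W,W.mean(0))
o=manip.get_obs();R=cv2.Rodrigues(np.array(o["orientation"]))[0];print(R)
```

```text
grip (array([0.5002, 0.2208, 0.0616]), [np.float64(0.15712321781135197), np.float64(0.1571232178113105)])
stand (array([ 0.5011,  0.2151, -0.0048]), [np.float64(3.420997810315033), np.float64(3.420997810314997)])
ringface (array([ 0.5267, -0.2258,  0.1248]), [np.float64(0.8775794858166218), np.float64(0.8775794858167567)]) [ 0.5261 -0.2177  0.125 ]
spanner (array([0.4985, 0.2176, 0.0247]), [np.float64(9.735098745902135), np.float64(9.735098745902071)])
((251.0, 240.5), (37.0, 22.0), 90.0)
[[0.5569 0.2514 0.03  ]
 [0.5581 0.1886 0.03  ]
 [0.4528 0.186  0.03  ]
 [0.4517 0.2483 0.03  ]] [0.5049 0.2186 0.03  ]
[[-0.9697  0.2443  0.    ]
 [ 0.2443  0.9697  0.0001]
 [ 0.      0.0001 -1.    ]]
```

View pics/crop1.png

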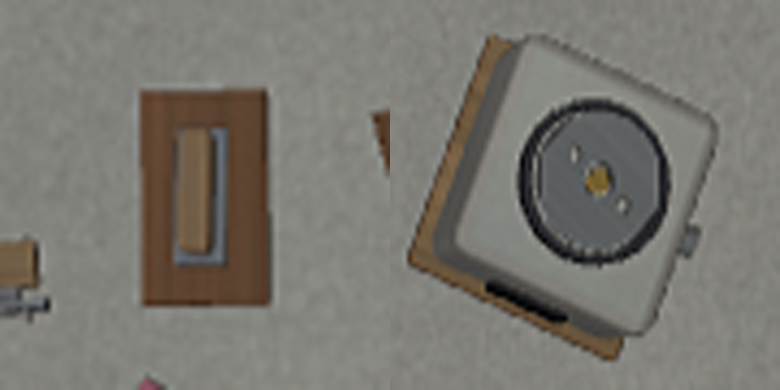

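The crop shows the upright wooden grip on its steel bar, in the slot of the larger rest and aligned with it. That confirms the choice. On the mill's ring the holes are at about (575,153) and (625,205) in the right half. Next I move the wrist camera over the rest.

Request:
jog_arm(linear=[[-432,-242,0],[-432,-242,0],[-432,-242,0],[-432,-242,0],[-432,-242,0],[-432,-242,0],[-432,-242,0],[-432,-242,0],[-432,-242,0],[-432,-242,0]], roll=[-14,-14,-14,-14,-14,-14,-14,-14,-14,-14])

```text
t: 2.03
position: [0.4414, 0.2725, 0.2536]
orientation: [0.004, 3.141, 0.001]
wrist_force: [1.3, 0.1, -0.2]
finger_gap: 0.0852
gripper_force: 0.0
```

Request:
jog_arm(linear=[[-58,-54,0],[-58,-54,0],[-58,-54,0],[-58,-54,0],[-58,-54,0]], roll=[0,0,0,0,0])

```text
t: 2.45
position: [0.4978, 0.2201, 0.2532]
orientation: [-0.005, -3.141, -0.001]
wrist_force: [-0.3, 0.7, -0.2]
finger_gap: 0.0855
gripper_force: 0.0
```

```bash
cat > look.py <<'E'
from h import *
import pickle,sys
np.set_printoptions(precision=4,suppress=True)
def look(tag,names):
    c=manip.read_camera("wrist");o=manip.get_obs()
    for k in names:
        print(tag,k,[(np.round(x["location"],1).tolist(),round(x["p"],2)) for x in manip.landmark_of(c,k)[:4]])
    save(c,tag+".png");pickle.dump(c,open(tag+".pkl","wb"))
    print(o["position"],o["orientation"],o["t"],o["q"]);R,t=P(c);print("cam",-R.T@t)
if __name__=="__main__": look(sys.argv[1],sys.argv[2:])
E
python3 look.py w1 spanner spanner_grip stand ring_face
```

```text
w1 spanner [([41.2, 275.7], 0.62), ([185.8, 273.5], 0.57)]
w1 spanner_grip [([65.2, 303.5], 0.8), ([148.1, 365.4], 0.64)]
w1 stand [([190.5, 183.5], 0.94), ([177.7, 272.5], 0.8), ([288.1, 117.6], 0.68)]
w1 ring_face []
[0.4974 0.2206 0.2533] [-0.0028 -3.141  -0.0005] 2.5 [ 0.396   0.2713  1.6345  0.0006  1.2363 -1.1732]
cam [0.4181 0.219  0.374 ]
```

View pics/w1.png

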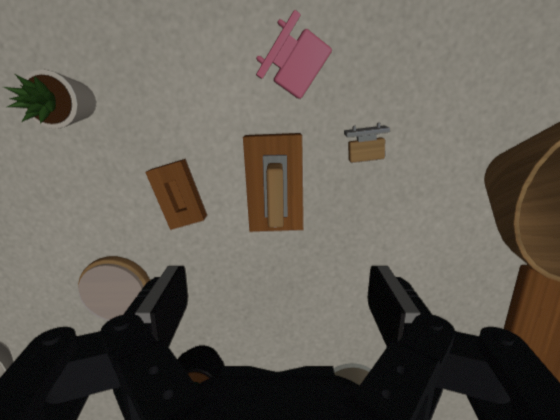

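The wrist view shows the larger rest at (273,182) with the wooden grip at (275,195). The small spanner is at (368,145), the pink one at (297,55) and the small rest at (176,193). I take a second, closer view.

Request:
jog_arm(linear=[[-20,0,60],[-20,0,60],[-20,0,60],[-20,0,60],[-20,0,60]], roll=[0,0,0,0,0])

```text
t: 3.12
position: [0.5183, 0.2207, 0.1946]
orientation: [0.003, 3.14, 0.001]
wrist_force: [0.3, 0.6, 0.2]
finger_gap: 0.0851
gripper_force: 0.0
```

```bash
python3 look.py w2 spanner spanner_grip stand
python3 - <<'E'
import cv2,numpy as np
a=cv2.imread("w1.png" if 0 else "pics/w1.png")[120:240,230:320];b=cv2.imread("pics/w2.png")
print(b.shape)
b=b[110:290,200:335]
f=lambda x:cv2.resize(x,(400,533),interpolation=cv2.INTER_CUBIC)
cv2.imwrite("pics/c2.png",np.hstack([f(a),f(b)]))
E
```

```text
w2 spanner [([179.8, 275.6], 0.93), ([111.0, 383.1], 0.81), ([4.3, 271.9], 0.59)]
w2 spanner_grip [([191.3, 274.3], 0.97), ([32.1, 308.6], 0.94), ([135.4, 381.8], 0.7)]
w2 stand [([183.4, 163.3], 0.84), ([168.7, 270.1], 0.75)]
[0.5185 0.2207 0.1951] [0.0029 3.1389 0.002 ] 3.1667 [ 0.3818  0.3432  1.6833  0.0002  1.112  -1.1872]
cam [0.4383 0.2194 0.3153]
(420, 560, 3)
```

View pics/c2.png

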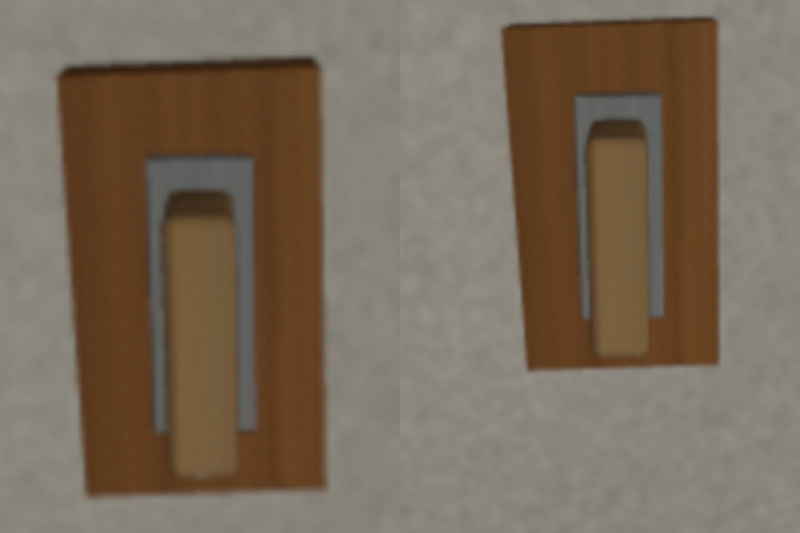

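The crops show the steel bar, with its top corners at about (147,157)–(256,430) on the left, and the grip top at (166,214)–(234,476). Both are aligned with the rest. I triangulate the corners.

Run:
```python
from h import *
import pickle;np.set_printoptions(precision=4,suppress=True)
a=pickle.load(open("w1.pkl","rb"));b=pickle.load(open("w2.pkl","rb"))
D={"bar":([(147,157),(253,155),(156,431),(256,429)],[(175,95),(262,94),(183,317),(263,316)],.038),
"grip":([(166,214),(234,214),(172,476),(234,473)],[(188,137),(247,137),(195,355),(247,353)],.084),
"stand":([(60,75),(318,65),(88,494),(325,488)],[(104,28),(315,20),(128,368),(318,363)],.03)}
for k,(L,R,z) in D.items():
    ra=[(a,120+y*90/400,230+x*90/400) for x,y in L];rb=[(b,110+y*135/400,200+x*135/400) for x,y in R]
    T=[tri([p,q]) for p,q in zip(ra,rb)]
    print(k,np.array([t[0] for t in T]).mean(0))
    for r in(ra,rb):
        W=np.array([atz(*p,z) for p in r]);m=W.mean(0);d=(W[2]+W[3]-W[0]-W[1])/2
        print("  ctr",m,"len",np.linalg.norm(d),"wid",np.linalg.norm(W[1]-W[0]+W[3]-W[2])/2,"ang",np.arctan2(d[1],d[0]))
t=manip.read_camera("top")
A=atz(t,226.4,407.7,.125);B=atz(t,237.05,419.2,.125);print("holes",A,B,np.linalg.norm(A-B),(A+B)/2,np.arctan2(*(A-B)[1::-1]))
```

```text
bar [0.5118 0.2178 0.0188]
  ctr [0.5055 0.2173 0.038 ] len 0.0699662158694709 wid 0.02550229785573775 ang 0.016633793463284006
  ctr [0.5055 0.2172 0.038 ] len 0.06936178789010265 wid 0.02543063235891063 ang 0.015354978843309105
grip [0.5091 0.217  0.0717]
  ctr [0.5049 0.2172 0.084 ] len 0.05876820150548923 wid 0.014048981727242988 ang 0.0060573758627268685
  ctr [0.5049 0.2171 0.084 ] len 0.05813365124261195 wid 0.014285702032434401 ang 0.010551006001780541
stand [0.5069 0.2166 0.0262]
  ctr [0.5059 0.216  0.03  ] len 0.10963757043314541 wid 0.06259708516795322 ang 0.034763004114001045
  ctr [0.5059 0.2158 0.03  ] len 0.10923347140259432 wid 0.0626602878502725 ang 0.032891054465171314
holes [ 0.5435 -0.2038  0.125 ] [ 0.5157 -0.234   0.125 ] 0.041136138771471265 [ 0.5296 -0.2189  0.125 ] 0.8265689820165146
```

The sizes agree with the text: bar 70 x 25.5 mm, stand 109.5 x 62.6 mm. Spanner at (0.505, 0.217), yaw about 0.015. I descend to the grip.

Request:
jog_arm(linear=[[13.5,-3.5,0],[13.5,-3.5,20],[13.5,-3.5,45],[13.5,-3.5,70],[13.5,-3.5,90],[13.5,-3.5,105],[13.5,-3.5,115],[13.5,-3.5,122],[13.5,-3.5,126],[13.5,-3.5,126]], roll=[-1,-1,-1,-1,-1,-1,-1,-1,-1,-1], jaw=50)

```text
t: 4.2
position: [0.5047, 0.2165, 0.0672]
orientation: [0.023, -3.141, -0.0]
wrist_force: [0.5, 0.2, -0.3]
finger_gap: 0.0499
gripper_force: 0.0
```

Request:
jog_arm(linear=[[0,0,0],[0,0,0],[0,0,0],[0,0,0],[0,0,0],[0,0,0],[0,0,0],[0,0,0]], roll=[0,0,0,0,0,0,0,0], jaw=5, grip_force=70)

```text
t: 4.87
position: [0.5052, 0.2168, 0.0683]
orientation: [-0.023, 3.14, 0.001]
wrist_force: [-0.0, -0.4, 5.3]
finger_gap: 0.0152
gripper_force: 69.0
```

Request:
jog_arm(linear=[[0,0,-10],[0,0,-25],[0,0,-55],[0,0,-95],[0,0,-135],[0,0,-170],[0,0,-190],[0,0,-190],[0,0,-190],[0,0,-190]], roll=[0,0,0,0,0,0,0,0,0,0])

```text
t: 5.7
position: [0.5034, 0.216, 0.2553]
orientation: [0.024, -3.138, 0.002]
wrist_force: [-0.1, -0.7, -3.0]
finger_gap: 0.0154
gripper_force: 68.6
```

Request:
jog_arm(linear=[[0,-15,0],[0,-40,0],[0,-75,0],[0,-110,0],[0,-145,0],[0,-180,0],[0,-215,0],[0,-240,0],[0,-255,0],[0,-260,0]], roll=[3,8,14,21,28,35,42,47,50,50])

```text
t: 6.53
position: [0.5072, -0.0457, 0.2547]
orientation: [-1.31, -2.85, 0.004]
wrist_force: [-0.8, 0.3, -2.5]
finger_gap: 0.0151
gripper_force: 68.7
```

Request:
jog_arm(linear=[[-6,-5,0],[-20,-17,0],[-40,-34,0],[-60,-51,0],[-80,-68,0],[-100,-85,0],[-120,-102,0],[-136,-117,0],[-145,-124,0],[-148,-126,0]], roll=[4,11,18,25,32,39,46,53,60,66])

```text
t: 7.37
position: [0.5096, -0.2387, 0.255]
orientation: [-2.654, -1.676, 0.003]
wrist_force: [-0.1, -0.3, -2.7]
finger_gap: 0.0156
gripper_force: 68.7
```

Request:
jog_arm(linear=[[0,0,0],[0,0,0],[0,0,0],[0,0,0],[0,0,0],[0,0,0]], roll=[6,12,16,17.5,17.5,17.5])

```text
t: 7.87
position: [0.5098, -0.2369, 0.2558]
orientation: [-2.873, -1.264, 0.003]
wrist_force: [-0.4, -0.2, -2.1]
finger_gap: 0.0152
gripper_force: 68.7
```

```bash
python3 look.py w3 ring_face ring_axis pin_a spanner
python3 - <<'E'
import cv2,numpy as np
b=cv2.imread("pics/w3.png")
cv2.imwrite("pics/w3b.png",cv2.resize(b,(800,600),interpolation=cv2.INTER_CUBIC))
E
```

```text
w3 ring_face [([173.5, 280.9], 0.67)]
w3 ring_axis [([170.9, 276.2], 0.79)]
w3 pin_a [([215.9, 277.9], 0.65)]
w3 spanner []
[ 0.5099 -0.2371  0.2561] [-2.8739 -1.2639  0.002 ] 7.9167 [-0.4558  0.299   1.5876  0.0004  1.2574  0.2862]
cam [ 0.5642 -0.1795  0.3765]
```

View pics/w3b.png

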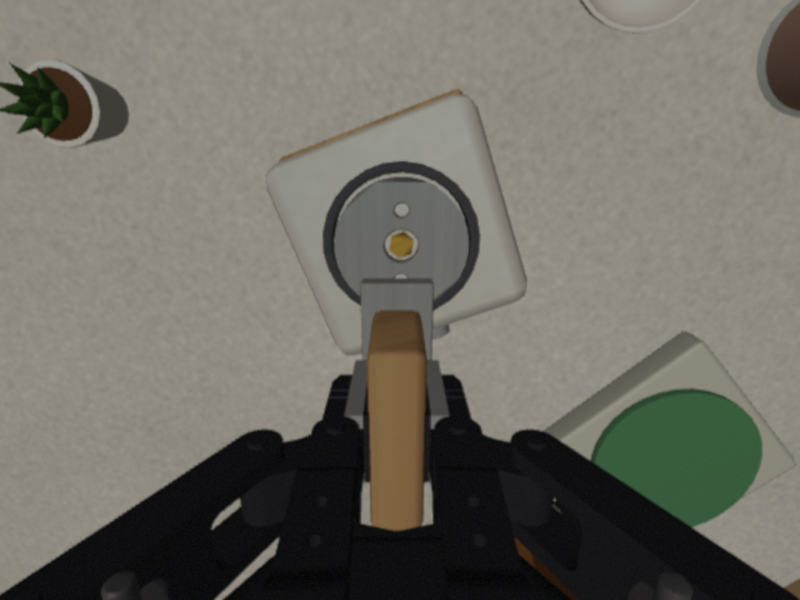

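The view shows the ring's bore at (401,244) and one hole at (402,210). The second hole, at (401,280), is half hidden by the bar. The bar's far edge runs from (361,282) to (433,282). I refine these numerically.

```bash
cat > ring.py <<'E'
from h import *
import pickle,sys;np.set_printoptions(precision=4,suppress=True)
c=pickle.load(open("w3.pkl","rb"));g=cv2.cvtColor(c["color"],cv2.COLOR_RGB2GRAY).astype(float)
def cen(r0,r1,c0,c1):
    p=g[r0:r1,c0:c1];w=np.clip(p-np.median(p)-15,0,None);Y,X=np.mgrid[r0:r1,c0:c1];return (w*Y).sum()/w.sum(),(w*X).sum()/w.sum()
h1=cen(140,155,274,290);print("hole1",h1)
print(g[140:200:2,281].astype(int),g[147,270:294].astype(int));print(g[190:200,274:290].astype(int));print(g[171,262:302].astype(int))
xt=np.array([np.cos(.8266),np.sin(.8266)])
o=np.array([.5099,-.2371,.2561]);rv=np.array([-2.8739,-1.2639,.002]);R=cv2.Rodrigues(rv)[0];print("yaw",np.arctan2(R[1,0],R[0,0]))
for z in(.124,.1257,.1275):
    H=atz(c,*h1,z);B=atz(c,244/1.42857,401/1.42857,z-.0)
    print(z,"hole",H,"bore",B,"d",np.linalg.norm(H-B),"tool hole",R.T@(H-o)*1e3,"bore",R.T@(B-o)*1e3)
for p in((361,282),(433,282)):
    X=atz(c,p[1]/1.42857,p[0]/1.42857,.2561-.0303);print("barend tool",R.T@(X-o)*1e3)
E
python3 ring.py
```

```text
hole1 (np.float64(146.339593114241), np.float64(280.88810641627543))
[101 112 145 145 144 135  85 102 104 103 102 101  68  95 105 103 106 104
 103 102 127  76  93 103 104  99 132 125  66  82] [104 103 103 102  97  88 110 142 145 145 144 145 145 145 143 135 103 101
 105 105 106 107 106 106]
[[102 102 104 104 101  98  97  99 102 103 103 102 104 104 104 104]
 [101 102 101 100 102 101 105 107 109 102 100 102 103 103 104 103]
 [101 100  97 107 123 127 132 132 129 115 100 100 103 104 103 103]
 [ 99  93  97 126 140 141 141 141 140 134 114  96 101 102 102 103]
 [ 87  82  97 122 127 126 125 125 125 123 114  89  91  93  92  93]
 [ 71  70  79  83  85  85  85  83  83  84  80  71  70  73  72  73]
 [ 65  64  66  65  66  66  66  66  66  67  66  64  65  66  64  67]
 [ 67  66  66  68  67  68  67  66  67  67  68  68  70  69  70  70]
 [ 82  82  81  81  81  82  81  82  82  82  84  84  85  85  87  83]
 [ 98  98  98  99  98 100  99  99  99 100 101 102 104 105 103 101]]
[103 103 104 105 106 100  84 101 140 143 137 115 107 103 103 103 103 103
 104 104 105 105 105 104 105 104 108 132 143 137 110 100 103 106 106 105
 105 105 104 104]
yaw 0.8286549756152476
0.124 hole [ 0.5435 -0.2049  0.124 ] bore [ 0.5302 -0.2194  0.124 ] d 0.01973155025174974 tool hole [ 46.5142   3.3463 132.0765] bore [ 26.7828   3.2729 132.0834]
0.1257 hole [ 0.5437 -0.2047  0.1257] bore [ 0.5304 -0.2191  0.1257] d 0.01959868542148711 tool hole [ 46.7338   3.3288 130.3764] bore [ 27.1352   3.2559 130.3833]
0.1275 hole [ 0.5438 -0.2045  0.1275] bore [ 0.5306 -0.2188  0.1275] d 0.019458005012973702 tool hole [ 46.9662   3.3103 128.5764] bore [ 27.5084   3.2379 128.5832]
barend tool [ 34.3859 -11.6764  30.3162]
barend tool [34.4239 13.4879 30.2561]
```

Request:
jog_arm(linear=[[10,1,0],[27.5,2.5,0],[27.5,2.5,15],[27.5,2.5,35],[27.5,2.5,55],[27.5,2.5,68],[27.5,2.5,75],[27.5,2.5,78],[27.5,2.5,78],[27.5,2.5,78]], roll=[0,0,0,0,0,0,0,0,0,0])

```text
t: 8.95
position: [0.5312, -0.2194, 0.1801]
orientation: [2.876, 1.261, 0.002]
wrist_force: [-0.4, -0.5, -2.6]
finger_gap: 0.0154
gripper_force: 68.8
```

```bash
python3 look.py w4 ring_axis
python3 - <<'E'
import cv2,numpy as np
from cell import manip
b=cv2.imread("pics/w4.png")[180:400,200:370]
s=manip.read_camera("scene")["color"][150:200,105:165,::-1]
f=lambda x,w:cv2.resize(x,(w,540),interpolation=cv2.INTER_CUBIC)
cv2.imwrite("pics/c4.png",f(b,417))
o=manip.get_obs();print(o["wrist_force"],o["ft_torque"])
E
```

```text
w4 ring_axis []
[ 0.5313 -0.2195  0.1804] [2.8757 1.2611 0.0026] 9.0 [-0.4119  0.3731  1.6772  0.0002  1.0891  0.3322]
cam [ 0.5852 -0.1618  0.3009]
[-0.80569016  0.49131483 -2.53934387] [ 0.0439706  -0.02734038 -0.02376911]
```

View pics/c4.png

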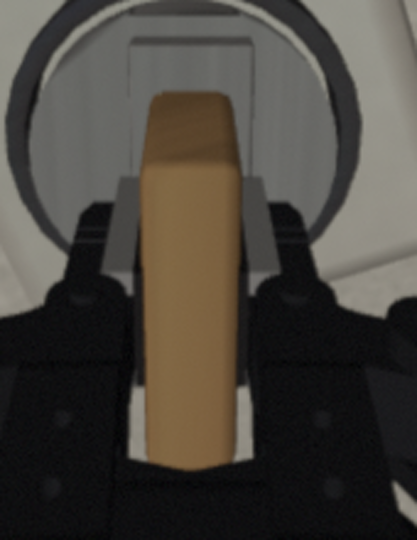

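Run:
```python
from h import *
import pickle;np.set_printoptions(precision=4,suppress=True,linewidth=200)
c=pickle.load(open("w4.pkl","rb"));g=cv2.cvtColor(c["color"],cv2.COLOR_RGB2GRAY).astype(int)
print(c["cx"],c["fx"])
for r in(210,226,232,240):
    print(r,"L",g[r,196:222].tolist(),"R",g[r,328:354].tolist())
for r in(202,206,212):print(r,g[r,246:310].tolist())
```

```text
277.30935230714414 314.6715528117926
210 L [143, 143, 143, 144, 144, 144, 145, 145, 144, 133, 86, 53, 50, 50, 50, 49, 48, 47, 45, 41, 39, 87, 139, 141, 122, 94] R [112, 131, 141, 129, 73, 47, 48, 48, 49, 48, 46, 48, 47, 49, 80, 129, 145, 146, 146, 147, 147, 147, 147, 148, 148, 148]
226 L [143, 144, 143, 143, 144, 135, 98, 55, 47, 47, 48, 46, 46, 44, 40, 24, 36, 73, 100, 103, 104, 102, 101, 101, 103, 103] R [103, 105, 105, 106, 106, 106, 101, 77, 37, 32, 43, 49, 49, 48, 48, 46, 47, 45, 71, 120, 146, 147, 147, 147, 147, 147]
232 L [143, 143, 142, 142, 141, 130, 79, 53, 50, 49, 48, 47, 46, 42, 29, 34, 68, 100, 103, 103, 102, 101, 102, 102, 102, 102] R [104, 104, 105, 106, 106, 106, 106, 103, 93, 43, 31, 43, 49, 49, 49, 47, 48, 47, 58, 99, 143, 146, 146, 147, 147, 146]
240 L [144, 144, 144, 144, 143, 138, 108, 58, 49, 47, 47, 47, 44, 43, 40, 59, 99, 104, 102, 103, 103, 102, 102, 101, 101, 102] R [105, 105, 106, 106, 105, 106, 104, 103, 99, 76, 44, 49, 48, 50, 48, 46, 47, 49, 89, 140, 146, 146, 146, 146, 147, 147]
202 [103, 103, 103, 104, 104, 101, 95, 103, 104, 105, 106, 105, 107, 105, 1
[... 190 characters left out ...]
03, 103, 103, 100, 91, 87, 102, 104, 105, 106, 107, 108]
206 [103, 104, 103, 103, 103, 100, 93, 101, 104, 105, 106, 106, 105, 105, 105, 102, 101, 102, 103, 104, 104, 105, 105, 105, 103, 102, 102, 102, 101, 101, 101, 101, 102, 102, 103, 103, 104, 102, 103, 106, 107, 107, 107, 104, 103, 103, 103, 103, 104, 104, 103, 103, 102, 103, 103, 101, 89, 84, 102, 104, 105, 107, 107, 108]
212 [104, 103, 103, 103, 102, 102, 97, 105, 104, 105, 105, 106, 105, 104, 104, 103, 103, 102, 104, 105, 105, 105, 105, 103, 103, 102, 102, 102, 101, 101, 100, 101, 102, 102, 103, 102, 104, 103, 104, 106, 107, 107, 105, 104, 103, 101, 102, 102, 103, 104, 103, 103, 103, 102, 104, 101, 87, 87, 101, 104, 106, 106, 107, 107]
```

Measured against the collar and the ring edges, the bar sits about 1.7 mm too far along +y. I correct that and press down gently.

Request:
jog_arm(linear=[[0,-1.7,0],[0,-1.7,0],[0,-1.7,2],[0,-1.7,4],[0,-1.7,6],[0,-1.7,7],[0,-1.7,8],[0,-1.7,8],[0,-1.7,8]], roll=[0,0,0,0,0,0,0,0,0])

```text
t: 9.85
position: [0.5293, -0.2181, 0.1712]
orientation: [-2.877, -1.262, 0.0]
wrist_force: [-0.5, -0.1, -3.1]
finger_gap: 0.0153
gripper_force: 68.8
```

Request:
jog_arm(linear=[[0,0,1],[0,0,2],[0,0,2],[0,0,2]], roll=[0,0,0,0])

```text
t: 10.18
position: [0.5292, -0.2181, 0.1692]
orientation: [-2.877, -1.262, 0.0]
wrist_force: [0.6, -0.5, -3.0]
finger_gap: 0.0154
gripper_force: 68.8
```

Request:
jog_arm(linear=[[0,0,1],[0,0,2],[0,0,2],[0,0,2]], roll=[0,0,0,0])

```text
t: 10.52
position: [0.5292, -0.2181, 0.1672]
orientation: [-2.877, -1.262, 0.0]
wrist_force: [1.5, 0.5, -2.6]
finger_gap: 0.0156
gripper_force: 68.8
```

Request:
jog_arm(linear=[[0,0,0.5],[0,0,1],[0,0,1],[0,0,1]], roll=[0,0,0,0])

```text
t: 10.85
position: [0.5293, -0.2181, 0.1663]
orientation: [-2.877, -1.262, -0.0]
wrist_force: [-0.1, 0.1, -2.4]
finger_gap: 0.0151
gripper_force: 68.8
```

Request:
jog_arm(linear=[[0,0,0.5],[0,0,1],[0,0,1],[0,0,1]], roll=[0,0,0,0])

```text
t: 11.18
position: [0.5293, -0.2181, 0.1653]
orientation: [2.877, 1.262, 0.0]
wrist_force: [1.3, 0.3, -2.3]
finger_gap: 0.0151
gripper_force: 68.9
```

Request:
jog_arm(linear=[[0,0,0.5],[0,0,1],[0,0,1],[0,0,1]], roll=[0,0,0,0])

```text
t: 11.52
position: [0.5293, -0.2182, 0.1652]
orientation: [2.877, 1.262, 0.001]
wrist_force: [-2.5, 0.7, 5.6]
finger_gap: 0.0153
gripper_force: 69.8
```

The bar rests on the ring at TCP z = 165 mm, so the ring face is at about 126.9 mm and roughly 67° of turning remain. I turn it, following the pitch of 0.087 mm per degree.

Request:
jog_arm(linear=[[0,0,-0.5],[0,0,-0.3],[0,0,-0.1],[0,0,0.1],[0,0,0.3],[0,0,0.5],[0,0,0.6],[0,0,0.7],[0,0,0.9],[0,0,0.9]], roll=[2,4,6,8,10,12,14,16,18,18])

```text
t: 12.35
position: [0.5297, -0.2184, 0.164]
orientation: [3.038, 0.796, 0.002]
wrist_force: [-1.0, 0.3, 4.2]
finger_gap: 0.0152
gripper_force: 69.6
```

```bash
cat > ob.py <<'E'
from h import *
o=manip.get_obs();np.set_printoptions(precision=4,suppress=True)
R=cv2.Rodrigues(np.array(o["orientation"]))[0]
print(o["t"],o["position"],"yaw",np.arctan2(R[1,0],R[0,0]),"F",o["wrist_force"],"T",o["ft_torque"],o["gripper_force"],o["finger_gap"])
E
python3 ob.py
```

```text
12.35 [ 0.5297 -0.2184  0.164 ] yaw 0.5122559198428467 F [-0.974   0.3461  4.174 ] T [-0.0064  0.2443  0.0745] 69.59470868110657 0.015228341495154426
```

Request:
jog_arm(linear=[[0,0,0.2],[0,0,0.35],[0,0,0.5],[0,0,0.7],[0,0,0.9],[0,0,1.05],[0,0,1.2],[0,0,1.4],[0,0,1.6],[0,0,1.6]], roll=[2,4,6,8,10,12,14,16,18,18])

```text
t: 13.18
position: [0.5297, -0.2185, 0.1624]
orientation: [3.125, 0.312, 0.002]
wrist_force: [-0.6, 0.5, 3.9]
finger_gap: 0.0153
gripper_force: 69.7
```

```bash
python3 ob.py
```

```text
13.1833 [ 0.5297 -0.2185  0.1624] yaw 0.19878087066488268 F [-0.6243  0.5304  3.8732] T [-0.0582  0.1664  0.0119] 69.6994400024414 0.015340607714477638
```

Request:
jog_arm(linear=[[0,0,0.2],[0,0,0.35],[0,0,0.5],[0,0,0.7],[0,0,0.9],[0,0,1.05],[0,0,1.2],[0,0,1.4],[0,0,1.6],[0,0,1.6]], roll=[2,4,6,8,10,12,14,16,18,18])

```text
t: 14.02
position: [0.5297, -0.2185, 0.1608]
orientation: [3.135, -0.181, 0.002]
wrist_force: [0.3, -0.4, 4.8]
finger_gap: 0.0154
gripper_force: 69.7
```

```bash
python3 ob.py
```

```text
14.0167 [ 0.5297 -0.2185  0.1608] yaw -0.11518899700338678 F [ 0.2686 -0.3769  4.7885] T [-0.1365  0.1848  0.0644] 69.73764181137085 0.015444905339903775
```

Request:
jog_arm(linear=[[0,0,0.1],[0,0,0.2],[0,0,0.3],[0,0,0.4]], roll=[1,2,3,4])

```text
t: 14.35
position: [0.5297, -0.2186, 0.1605]
orientation: [3.127, -0.289, 0.003]
wrist_force: [-1.5, -0.8, 4.9]
finger_gap: 0.0153
gripper_force: 69.8
```

```bash
python3 ob.py
```

```text
14.35 [ 0.5297 -0.2186  0.1605] yaw -0.18444115005095565 F [-1.475  -0.8499  4.9322] T [-0.0681  0.1945  0.1566] 69.80473279953003 0.015342287467951543
```

Request:
jog_arm(linear=[[0,0,0.1],[0,0,0.2],[0,0,0.3],[0,0,0.4]], roll=[1,2,3,4])

```text
t: 14.68
position: [0.5297, -0.2186, 0.1601]
orientation: [3.115, -0.398, 0.003]
wrist_force: [-0.3, -1.4, 5.1]
finger_gap: 0.0154
gripper_force: 69.8
```

```bash
python3 ob.py
```

```text
14.6833 [ 0.5297 -0.2186  0.1601] yaw -0.25430146694596345 F [-0.2995 -1.3889  5.0736] T [-0.0855  0.2496  0.153 ] 69.81982827186584 0.015445897768176021
```

Request:
jog_arm(linear=[[0,0,0.1],[0,0,0.2],[0,0,0.25]], roll=[1,2,3])

```text
t: 14.93
position: [0.5297, -0.2186, 0.1599]
orientation: [3.104, -0.48, 0.003]
wrist_force: [-1.1, -0.7, 5.6]
finger_gap: 0.0149
gripper_force: 69.8
```

```bash
python3 ob.py
```

```text
14.9333 [ 0.5297 -0.2186  0.1599] yaw -0.3066140125084374 F [-1.0569 -0.6824  5.6084] T [-0.0615  0.2175  0.166 ] 69.82248544692993 0.014946641883533495
```

Request:
jog_arm(linear=[[0,0,0.1],[0,0,0.15],[0,0,0.15]], roll=[1,2,2.5])

```text
t: 15.18
position: [0.5297, -0.2186, 0.1597]
orientation: [3.093, -0.547, 0.003]
wrist_force: [-0.8, -1.3, 4.6]
finger_gap: 0.0153
gripper_force: 69.8
```

```bash
python3 ob.py
```

```text
15.1833 [ 0.5297 -0.2186  0.1597] yaw -0.35008702171599326 F [-0.8261 -1.2729  4.6063] T [-0.0968  0.1609  0.1547] 69.7965931892395 0.015314667451772805
```

Request:
jog_arm(linear=[[0,0,0.1],[0,0,0.2],[0,0,0.25]], roll=[1,2,3])

```text
t: 15.43
position: [0.5297, -0.2186, 0.1594]
orientation: [3.077, -0.628, 0.003]
wrist_force: [-2.2, -1.5, 5.2]
finger_gap: 0.0152
gripper_force: 69.8
```

```bash
python3 ob.py
```

```text
15.4333 [ 0.5297 -0.2186  0.1594] yaw -0.4027101596468969 F [-2.2352 -1.4666  5.1966] T [-0.1345  0.2213  0.1891] 69.78223443031311 0.015212042655916564
```

Request:
jog_arm(linear=[[0,0,0.1],[0,0,0.15],[0,0,0.15]], roll=[1,2,2])

```text
t: 15.68
position: [0.5297, -0.2186, 0.1592]
orientation: [3.066, -0.682, 0.003]
wrist_force: [-0.6, -1.2, 4.4]
finger_gap: 0.015
gripper_force: 69.8
```

```bash
python3 ob.py
```

```text
15.6833 [ 0.5297 -0.2186  0.1592] yaw -0.4376046738718456 F [-0.5817 -1.2181  4.3876] T [-0.1524  0.2089  0.0737] 69.75231528282166 0.015006146406064567
```

Request:
jog_arm(linear=[[0,0,0.1],[0,0,0.15],[0,0,0.15]], roll=[1,2,2.5])

```text
t: 15.93
position: [0.5297, -0.2186, 0.1591]
orientation: [3.05, -0.747, 0.003]
wrist_force: [-1.0, -0.5, 5.0]
finger_gap: 0.0154
gripper_force: 70.0
```

```bash
python3 ob.py
```

```text
15.9333 [ 0.5297 -0.2186  0.1591] yaw -0.4804271926661407 F [-0.9709 -0.4703  4.9685] T [-0.1613  0.1932  0.4064] 69.96722459793091 0.015437583715542115
```

Request:
jog_arm(linear=[[0,0,0.05],[0,0,0.1],[0,0,0.1]], roll=[1,1.5,2])

```text
t: 16.18
position: [0.5297, -0.2187, 0.1591]
orientation: [3.037, -0.797, 0.003]
wrist_force: [-1.4, -0.5, 5.8]
finger_gap: 0.0151
gripper_force: 70.5
```

```bash
python3 ob.py
```

```text
16.1833 [ 0.5297 -0.2187  0.1591] yaw -0.513482962749533 F [-1.4339 -0.5401  5.7713] T [-0.0615  0.1872  0.9626] 70.52086472511292 0.015051425934862755
```

The stop came sooner than I allowed for. The moment went from 0.41 to 0.96 N m because I had batched the second step with the first, without waiting for the reading. By the task's rule (0.5 N m puts about 50 N on the pins) that briefly went over the limit. I back off at once.

Request:
jog_arm(linear=[[0,0,0],[0,0,0],[0,0,0]], roll=[-2,-4,-5])

```text
t: 16.43
position: [0.5298, -0.2185, 0.1591]
orientation: [3.07, -0.667, 0.003]
wrist_force: [-1.3, -1.0, 5.6]
finger_gap: 0.0153
gripper_force: 69.9
```

```bash
python3 ob.py
```

```text
16.4333 [ 0.5298 -0.2185  0.1591] yaw -0.42765110677600965 F [-1.3303 -0.9558  5.6078] T [-0.0376  0.1887 -0.0558] 69.89387154579163 0.01525035528263655
```

Request:
jog_arm(linear=[[0,0,-1],[0,0,-3],[0,0,-6],[0,0,-10],[0,0,-16],[0,0,-30],[0,0,-55],[0,0,-80],[0,0,-98],[0,0,-100]], roll=[0,0,0,0,0,0,0,0,0,0])

```text
t: 17.27
position: [0.5308, -0.2186, 0.2626]
orientation: [3.068, -0.67, 0.012]
wrist_force: [0.2, -0.4, -2.7]
finger_gap: 0.0153
gripper_force: 68.7
```

```bash
python3 ob.py
```

```text
17.2667 [ 0.5308 -0.2186  0.2626] yaw -0.429961370831484 F [ 0.2014 -0.4002 -2.7016] T [-0.0629 -0.0348  0.009 ] 68.73225331306458 0.015271202322250496
```

Request:
jog_arm(linear=[[-6,-12,0],[-20,-38,0],[-38,-73,0],[-57,-108,0],[-75,-143,0],[-93,-178,0],[-112,-213,0],[-130,-248,0],[-145,-276,0],[-150,-286,0]], roll=[-2,-5,-9,-13,-17,-20,-23,-25,-26,-26])

```text
t: 18.1
position: [0.51, 0.1089, 0.2567]
orientation: [-3.139, -0.046, 0.006]
wrist_force: [-0.0, -0.7, -2.3]
finger_gap: 0.0148
gripper_force: 68.9
```

Request:
jog_arm(linear=[[0,0,0],[0,0,0],[0,0,0]], roll=[0,0,0])

```text
t: 18.35
position: [0.5116, 0.1036, 0.2576]
orientation: [3.141, 0.037, -0.003]
wrist_force: [0.2, -0.0, -2.5]
finger_gap: 0.015
gripper_force: 68.9
```

```bash
python3 ob.py
```

```text
18.35 [0.5116 0.1036 0.2576] yaw 0.023533292730830227 F [ 0.2073 -0.0257 -2.4603] T [0.0789 0.0432 0.0345] 68.93555045127869 0.015025368072870518
```

Request:
jog_arm(linear=[[-1,-20,0],[-2,-50,0],[-3,-85,0],[-3,-108,0],[-3,-113,0],[-3,-113,20],[-3,-113,50],[-3,-113,85],[-3,-113,105],[-3,-113,110]], roll=[0,0,0,0,0,0,0,0,0,0])

```text
t: 19.18
position: [0.5043, 0.2144, 0.1443]
orientation: [3.138, 0.034, -0.013]
wrist_force: [-0.4, -0.2, -2.5]
finger_gap: 0.0152
gripper_force: 69.1
```

Request:
jog_arm(linear=[[0,0,20],[0,0,40],[0,0,55],[0,0,61],[0,0,61],[0,0,61]], roll=[0,0,0,0,0,0])

```text
t: 19.68
position: [0.5075, 0.2169, 0.0883]
orientation: [-3.141, -0.036, -0.002]
wrist_force: [0.4, -0.9, -1.1]
finger_gap: 0.015
gripper_force: 69.3
```

```bash
python3 ob.py
python3 - <<'E'
from h import *
c=manip.read_camera("wrist")["color"][160:420,180:380];s=manip.read_camera("scene")["color"][170:250,290:370]
f=lambda x:cv2.resize(x,(400,520),interpolation=cv2.INTER_CUBIC)
cv2.imwrite("pics/c5.png",np.hstack([f(c),cv2.resize(s,(400,520),interpolation=cv2.INTER_CUBIC)])[:,:,::-1])
E
```

```text
19.6833 [0.5075 0.2169 0.0883] yaw 0.022865255583793584 F [ 0.444  -0.9286 -1.1442] T [ 0.0036  0.0652 -0.0058] 69.27134156227112 0.01504908783510417
```

View pics/c5.png

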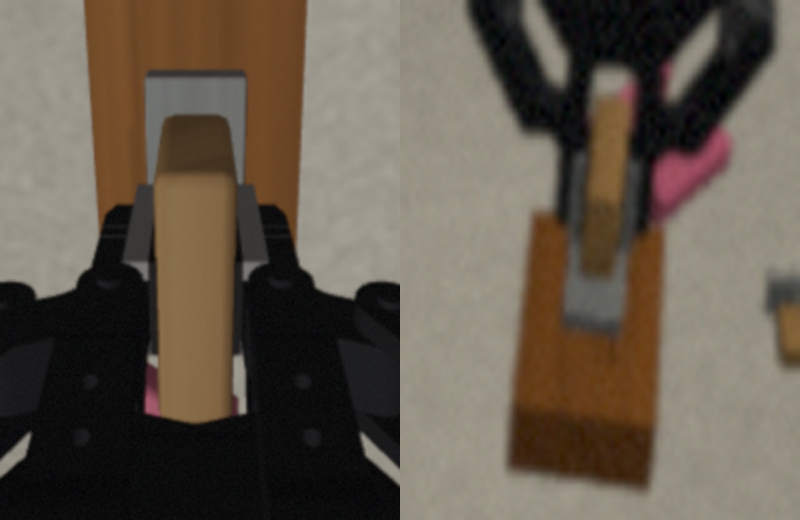

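The bar (left crop, columns 147–245) is centred on the block (about 95–300) and aligned with it. I shift x slightly and lower.

Request:
jog_arm(linear=[[-1.2,0,0],[-1.2,0,4],[-1.2,0,8],[-1.2,0,12],[-1.2,0,15],[-1.2,0,17],[-1.2,0,17],[-1.2,0,17]], roll=[0,0,0,0,0,0,0,0])

```text
t: 20.45
position: [0.5052, 0.2172, 0.0701]
orientation: [3.141, 0.037, -0.001]
wrist_force: [-0.2, -0.2, -3.2]
finger_gap: 0.0149
gripper_force: 69.3
```

Request:
jog_arm(linear=[[0,0,0.5],[0,0,1],[0,0,1.5],[0,0,1.5]], roll=[0,0,0,0])

```text
t: 20.78
position: [0.5053, 0.2172, 0.0689]
orientation: [-3.141, -0.037, -0.0]
wrist_force: [0.2, -0.5, -2.6]
finger_gap: 0.0147
gripper_force: 69.3
```

Request:
jog_arm(linear=[[0,0,0.4],[0,0,0.8],[0,0,0.8]], roll=[0,0,0])

```text
t: 21.03
position: [0.5054, 0.2173, 0.0683]
orientation: [-3.141, -0.037, -0.0]
wrist_force: [0.7, -0.2, 0.3]
finger_gap: 0.0149
gripper_force: 69.7
```

Bar contact shows in the force, which went from -2.6 to +0.3 N. I release to 50 mm and then retreat upwards.

Request:
jog_arm(linear=[[0,0,0],[0,0,0],[0,0,0],[0,0,0],[0,0,0],[0,0,0]], roll=[0,0,0,0,0,0], jaw=50)

```text
t: 21.53
position: [0.5053, 0.2173, 0.0681]
orientation: [-3.141, -0.037, -0.0]
wrist_force: [0.3, 0.1, -0.2]
finger_gap: 0.0503
gripper_force: 0.0
```

Request:
jog_arm(linear=[[0,0,-5],[0,0,-15],[0,0,-35],[0,0,-65],[0,0,-100],[0,0,-135],[0,0,-165],[0,0,-180],[0,0,-185],[0,0,-185]], roll=[0,0,0,0,0,0,0,0,0,0])

```text
t: 22.37
position: [0.5057, 0.2174, 0.2551]
orientation: [-3.14, -0.037, -0.006]
wrist_force: [0.1, 0.1, -0.3]
finger_gap: 0.05
gripper_force: 0.0
```

```bash
python3 ob.py
python3 - <<'E'
from h import *
w=manip.read_camera("wrist")["color"];s=manip.read_camera("scene")["color"]; t=manip.read_camera("top")["color"]
f=lambda x:cv2.resize(x,(400,300),interpolation=cv2.INTER_CUBIC)
a=np.vstack([np.hstack([f(w),f(s)]),np.hstack([f(s[150:255,100:240]),f(t[195:270,365:465])])])
cv2.imwrite("pics/c6.png",a[:,:,::-1])
E
```

```text
22.3667 [0.5057 0.2174 0.2551] yaw 0.023740444883017416 F [ 0.1466  0.1235 -0.3256] T [ 0.0086  0.0139 -0.0312] 0.0 0.050034143326952676
```

View pics/c6.png

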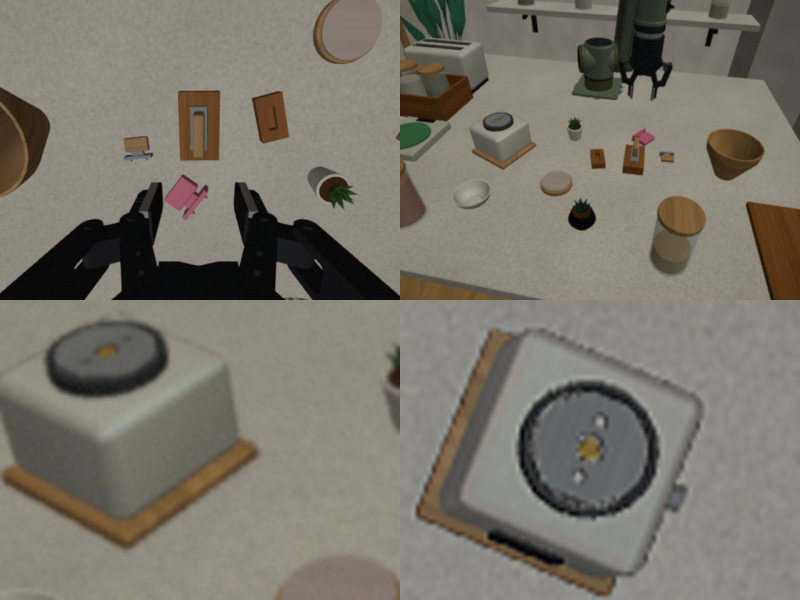

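The wrist view shows the spanner standing in the slot of the larger rest at (198,127), and the look-alikes and loose items where they were. In the top crop the ring's holes are at (601,422) and (579,477), about 1.2 rad clockwise of the start, which agrees with the felt stop.

```bash
python3 -c "
from cell import manip
print(manip.job_done())"
```

```text
the job is handed in; nothing more can be done
None
```

The job is handed in: the ring was turned about 1.24 rad clockwise to its stop and the spanner stands back in its rest, but at the stop the moment briefly reached 0.96 N m (roughly 95 N on the pins), over the 50 N limit.

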